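Latch the flap of a parts tote and tip the bearings into one corner

ROBOT

A 7-joint arm with a two-finger parallel gripper is mounted at the origin on the work surface. World frame = base frame: x ahead of the robot, y to its left, z up, the work surface at z = 0. Lengths are in m, angles in rad, forces in N, time in s.
With the tool pointing down it reaches from about 0.425 to 0.825 m from the base axis. Payload 3.6 kg.
Tool frame: the origin (TCP) lies where the fingers leave the gripper's body, on its centre line; the fingertips stand 73 mm ahead of it and the grasp point (between the pads) lies 54 mm ahead of it; z points along the fingers, y is the line along which they close (so a half turn about z gives the same grasp; the last joint's range is limited). The gripper opens to 85 mm and grips with 20 to 120 N. Pads are 22 mm wide; open, the fingers measure 114 mm over their backs; the gripper's body (76 mm by 85 mm) begins 54 mm behind the grasp point. The pads swing forward as they close: fully open they stand 13 mm farther back than shut.
Start: joints at [1.171, 0.615, -0.013, 1.423, 0.008, 1.103, -0.04], TCP at [0.237, -0.605, 0.304] pointing down, gripper open.
Joint ranges: [-3.12, 3.12], [-0.3, 2.06], [-1.34, 1.32], [0.26, 2.42], [-1.36, 4.5], [0.01, 1.98], [-2.84, 2.84]. Speed limits (rad/s): [2.79, 2.79, 3.14, 3.14, 3.14, 3.14, 3.14].

INTERFACE

Orientations are given as a unit quaternion [x, y, z, w].
In Python, from station import arm, snapshot, camera_info, ticket gives the robot as it stands. Calls block until the motion is done:
- arm.movep(position, orientation): joint-space move of the TCP to a pose.
- arm.line_to(position, velocity=0.15, ori=None): straight line of the TCP; ori=None keeps the orientation; velocity is the mean speed in m/s.
- arm.move_j(angles): joint-space move.
- arm.move_gripper(opening, effort=None): opening from 0.0 (shut) to 1.0 (fully open); effort is the grip in N (None keeps the last); returns when the fingers have stopped.
- arm.pause(seconds).
- arm.ik(position, orientation): joint angles nearest the present ones, or None.
- snapshot(name): name is "scene" or "top" or "wrist"; returns the picture (384x512x3 uint8, blue, green, red); there is no depth.
- camera_info(name): a dict with "fx", "fy", "cx", "cy" (pixels), "R" (3x3) and "t" (3): a world point X has camera coordinates R X + t; the wrist camera has in their place "T_tool_cam" (4x4, takes a point from camera to tool coordinates, whose origin is the TCP and whose axes are the flange's). Camera axes: x right, y down, z forward; pixel columns grow to the right and rows downward; lengths in m; the calibration is good to about 2 mm. A picture is of the moment at which its call begins: read the wrist's pose just before it. camera_info takes no time and is no camera call.
A pose or a line that the arm cannot do raises arm.MotionError and nothing moves.
- ticket.finish_job(): hands the job in; it is judged then, once.
Readings, each from a call of its own:
- arm.read_time(): time.
- arm.read_joint_positions(): joint angles.
- arm.read_dq(): joint speeds.
- arm.read_effort(): joint torques, N m.
- arm.read_tool_pos(): TCP position.
- arm.read_eef_rot(): TCP orientation.
- arm.read_ft_force(): force on the tool from outside, world axes, zero at the start.
- arm.read_wrist_torque(): the same for the moment, N m.
- arm.read_opening(): opening from 0.0 (shut) to 1.0 (fully open).
- arm.read_finger_force(): force on a finger pad.
Only numpy, scipy, OpenCV 4.12 (cv2) and the standard library are available. Lean on these libraries where they do the work, as an engineer would, in place of code of your own. Each camera call takes 0.05 s, during which the arm holds its last target. There are 200 camera calls.

TASK

Five loose ball bearings lie in the grey parts tote on the bench. With the tote still standing flat, swing the drop latch down until it rests in its catch, so that the tote's flap cannot fall open; then take hold of the tote and tip it until all the bearings have slid together into the bottom corner at the flap end, on the side where the latch is pivoted, bunched there and not strung out along a wall. Finish while still holding the tote tipped and steady with the bearings in that corner, so that they can be counted: do not put it down, let go or prop it against anything, and leave the stepper motor, the spanner and the profile offcut where they are.

Things in the scene. Friction and masses are not known exactly. Their poses are not given: they have to be found in the camera images.
- tote: Grey plastic tote, open on top, loose on the bench: 180 (x) x 140 (y) x 70 mm high, 0.6 kg all told. Origin: centre of its flat underside; z up. Its -x end, facing the robot, has the flap and latch; its +x end is plain. Floor 4 mm thick, side walls 4 mm with a 9 mm wide, 7 mm high rim. Friction (0.6) keeps it from slipping when it is tipped up on a bottom edge or corner.
- tote_grip (a point): Middle of the top edge of the moulded grip on the plain +x end: tote frame (85, 0, 70) mm. The grip runs the whole width of that end, is 10 mm thick (x = 80 to 90 mm) and reaches 36 mm down from the top; it can be pinched from above anywhere along it, one finger inside the tote and one outside.
- tote_corner (a point): The inside bottom corner for the bearings: at the flap end, on the side where the latch is pivoted (+y, the robot's left). Tote frame (-86, 66, 4) mm; the outside bottom corner is at (-90, 70, 0) mm.
- flap (a joint): Opening angle (rad) of the picking flap, a grey panel 106 mm wide and 59 mm high between two posts in the -x end, hinged at its foot (tote x = -88, z = 8 mm). 0 = shut, upright, as at the start; positive = dropped outwards. Weak friction holds it up: it can fall open when the tote is tipped that way with the latch up. Latched, it has 2 mm of play.
- latch (a joint): Angle (rad) of the drop latch, a steel bar 96 x 10 x 4 mm before the flap, turning about an axis along tote x at tote (y, z) = (61.5, 52) mm. 0 = closed: level, pointing to tote -y, lying in the open-topped steel catch on the flap; 1.57 = straight up. Starts at 0.8 to 1.6. Stiff: stays where it is left; about 0.5 N at its pin moves it.
- latch_pin (a point): Round grip pin, 10 mm thick, 38 mm long, level along tote x, near the bar's free end; from x = -96 (bar) to -134 mm (free end). This point is on its axis. At latch angle a it is at tote frame (-118, 61.5 - 80 cos a, 52 + 80 sin a) mm. Can be pinched from above, fingers closing along tote y (it turns between the pads), or pushed down.
- stepper: Bystander: black and aluminium stepper motor standing shaft up, 57 x 57 mm, 96 mm high with its shaft, 0.9 kg. Origin at the centre of its underside.
- spanner: Bystander: steel spanner 190 mm long lying flat, long axis its x, 8 mm high. Origin under its middle.
- profile: Bystander: offcut of aluminium slotted profile lying flat, 130 x 40 x 40 mm, long axis its x. Origin at the centre of its underside.
- bearing1: One of five equal loose ball bearings lying flat on the tote's floor: 22 mm across, 7 mm thick, 12 g. Origin at the centre of its underside. Starts to slide on the floor at a slope of 10 to 15 degrees; a slope of 30 to 35 degrees pointing diagonally into the corner also brings it along the walls; rocking the slope from side to side frees what hangs back.
- bearing2: One of five equal loose ball bearings lying flat on the tote's floor: 22 mm across, 7 mm thick, 12 g. Origin at the centre of its underside. Starts to slide on the floor at a slope of 10 to 15 degrees; a slope of 30 to 35 degrees pointing diagonally into the corner also brings it along the walls; rocking the slope from side to side frees what hangs back.
- bearing3: One of five equal loose ball bearings lying flat on the tote's floor: 22 mm across, 7 mm thick, 12 g. Origin at the centre of its underside. Starts to slide on the floor at a slope of 10 to 15 degrees; a slope of 30 to 35 degrees pointing diagonally into the corner also brings it along the walls; rocking the slope from side to side frees what hangs back.
- bearing4: One of five equal loose ball bearings lying flat on the tote's floor: 22 mm across, 7 mm thick, 12 g. Origin at the centre of its underside. Starts to slide on the floor at a slope of 10 to 15 degrees; a slope of 30 to 35 degrees pointing diagonally into the corner also brings it along the walls; rocking the slope from side to side frees what hangs back.
- bearing5: One of five equal loose ball bearings lying flat on the tote's floor: 22 mm across, 7 mm thick, 12 g. Origin at the centre of its underside. Starts to slide on the floor at a slope of 10 to 15 degrees; a slope of 30 to 35 degrees pointing diagonally into the corner also brings it along the walls; rocking the slope from side to side frees what hangs back.

How it is judged:
By the outcome, as a careful person would: the job done as asked, in the order asked, and still so for the second after the job is handed in, while the arm keeps its last pose, push and grip.
It also fails if it takes over 64 s, if anything falls off the work surface, if the arm or the gripper's body presses on something with over 40 N, if the wrist force passes 120 N, or if a joint passes its speed limit or range.

## Working session

There is one attempt and no reset: what is moved stays moved. The work goes in short steps, each a Python script; the robot and the scene stay as the last script left them, time stands still between calls to the robot, and variables do not carry over. Pictures are saved under pics/ and viewed, at most 10 in all, crops included, and the job is handed in when it is done.

```bash
ls; mkdir -p pics
python3 - <<'E'
from station import arm,snapshot,camera_info
import cv2,numpy as np
for n in("scene","top"):
    im=snapshot(n);cv2.imwrite(f"pics/{n}0.png",im);c=camera_info(n);print(n,c)
print(camera_info("wrist"));print(arm.read_time(),arm.read_tool_pos(),arm.read_eef_rot())
a=cv2.imread("pics/top0.png");cv2.imwrite("pics/top0b.png",cv2.resize(a,(800,600),interpolation=cv2.INTER_CUBIC))
a=cv2.imread("pics/scene0.png");cv2.imwrite("pics/scene0b.png",cv2.resize(a,(800,600),interpolation=cv2.INTER_CUBIC))
E
```

```text
pics
scene {'fx': 430.93502773782365, 'fy': 430.93502773782365, 'cx': 260.9153816720777, 'cy': 197.1828568462744, 'R': array([[ 0.00501947,  0.99986956, -0.01535138],
       [ 0.6824614 , -0.01464591, -0.73077488],
       [-0.7309044 , -0.00680862, -0.6824459 ]]), 't': array([ 0.0331482 , -0.30495566,  1.70863916])}
top {'fx': 453.9918044981122, 'fy': 453.9918044981122, 'cx': 250.7675190890973, 'cy': 186.76844863307738, 'R': array([[ 0.03907658, -0.99923415,  0.00203351],
       [-0.97821023, -0.03866953, -0.20398386],
       [ 0.20390627,  0.00598179, -0.97897214]]), 't': array([-0.02933626,  0.552009  ,  1.15157183])}
{'fx': 329.3111037127686, 'fy': 329.3111037127686, 'cx': 259.5175975522887, 'cy': 185.2108081971449, 'T_tool_cam': array([[ 4.92309048e-04, -9.61370478e-01, -2.75257264e-01,
         6.88462585e-02],
       [ 9.99999873e-01,  5.02989630e-04,  3.17870071e-05,
        -2.64424990e-04],
       [ 1.07892459e-04, -2.75257245e-01,  9.61370604e-01,
        -6.99510382e-02],
       [ 0.00000000e+00,  0.00000000e+00,  0.00000000e+00,
         1.00000000e+00]])}
0.1 [ 0.2365723  -0.60485611  0.30283966] [ 9.82669784e-01  1.85361040e-01 -2.28396375e-04 -1.15266356e-03]
```

View pics/top0b.png

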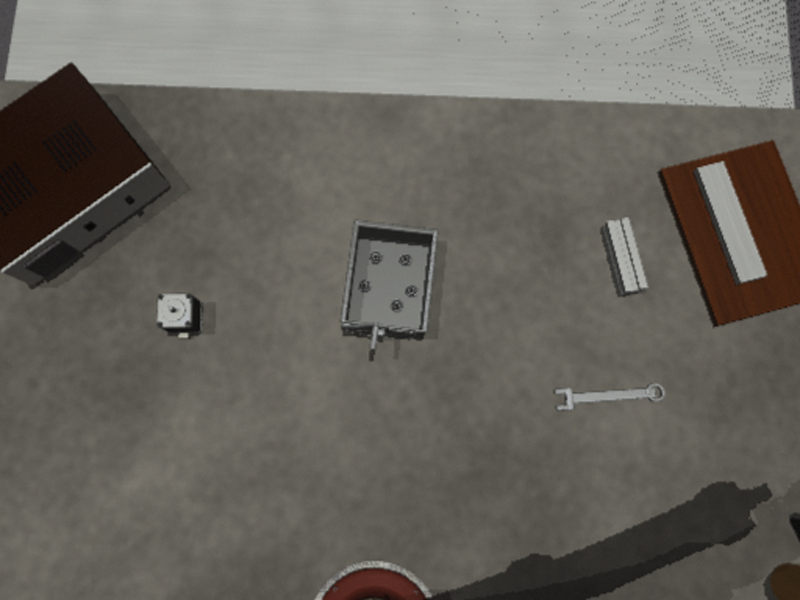

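View pics/scene0b.png

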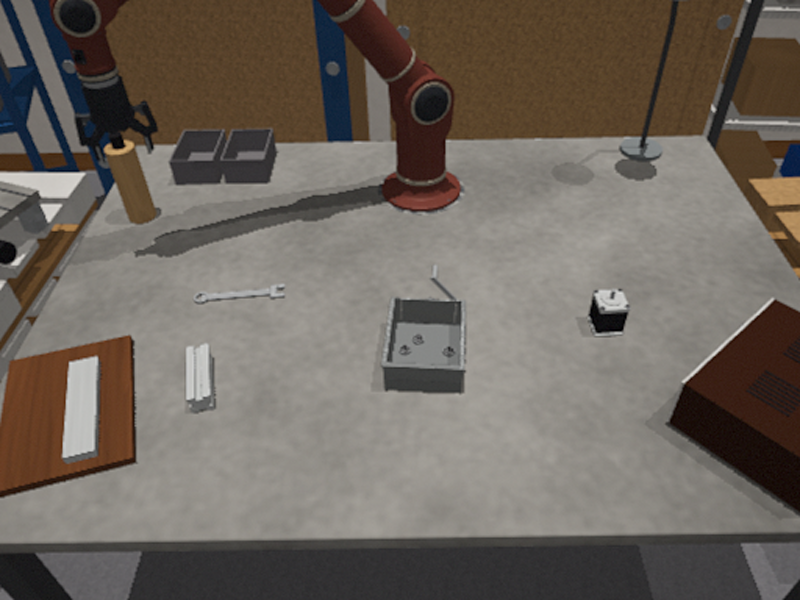

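The tote is near the image centre, square to the robot, with rim corners (800×600) at about (357,221), (437,230), (427,333) and (343,328). The latch pin runs from (378,330) to (373,356). In the scene view it stands up to the left from its +y pivot. The bystanders are well clear.

```bash
cat > h.py <<'E'
import numpy as np,cv2
from scipy.spatial.transform import Rotation as Ro
from station import arm,snapshot,camera_info,ticket
def ray(n,uv):
    c=camera_info(n)
    if n=="wrist":
        T=np.eye(4);T[:3,:3]=Ro.from_quat(arm.read_eef_rot()).as_matrix();T[:3,3]=arm.read_tool_pos();W=T@c["T_tool_cam"];R,o=W[:3,:3],W[:3,3]
    else: R=c["R"].T;o=-R@c["t"]
    return o,R@np.array([(uv[0]-c["cx"])/c["fx"],(uv[1]-c["cy"])/c["fy"],1])
def hit(n,uv,axis,val):
    o,d=ray(n,uv);return o+d*(val-o[axis])/d[axis]
def big(im,name,x0,x1,y0,y1,s):
    cv2.imwrite("pics/"+name,cv2.resize(im[y0:y1,x0:x1],None,fx=s,fy=s,interpolation=cv2.INTER_CUBIC))
E
python3 - <<'E'
from h import *
P=np.array([hit("top",np.array(p)/1.5625,2,.07)[:2] for p in[(357,221),(437,230),(427,333),(343,328)]])
print(P,P.mean(0));fx=(P[0]+P[1]-P[2]-P[3])/2;fy=(P[0]+P[3]-P[1]-P[2])/2
print(np.linalg.norm(fx),np.linalg.norm(fy),np.degrees([np.arctan2(fx[1],fx[0]),np.arctan2(-fy[0],fy[1])]))
big(cv2.imread("pics/top0.png"),"topc.png",205,295,135,235,6)
big(cv2.imread("pics/scene0.png"),"scenec.png",235,310,160,260,6)
a=cv2.imread("pics/topc.png");b=cv2.imread("pics/scenec.png")
cv2.imwrite("pics/both.png",cv2.resize(np.hstack([a,b]),None,fx=.8,fy=.8))
E
```

```text
[[ 0.67201948  0.05702295]
 [ 0.66137767 -0.08094287]
 [ 0.48235792 -0.06896045]
 [ 0.48525224  0.07120637]] [ 0.57525183 -0.0054185 ]
0.1833608286108228 0.13923091530457735 [-4.09156974 -2.78626535]
```

View pics/both.png

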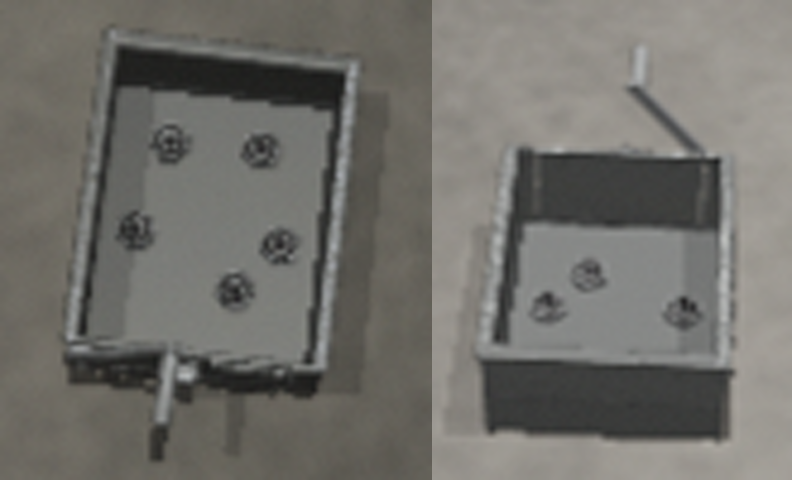

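The left half shows the top view with rim corners (110,32), (357,62), (323,368) and (68,350), and the pin from (172,355) to (158,435). The right half shows the scene view with the pin from (632,88) to its free end at (640,48).

```bash
cat >> h.py <<'E'
def tri(r1,r2):
    (o1,d1),(o2,d2)=r1,r2
    s=np.linalg.lstsq(np.c_[d1,-d2],o2-o1,rcond=None)[0];a,b=o1+s[0]*d1,o2+s[1]*d2
    return (a+b)/2,np.linalg.norm(a-b)
E
python3 - <<'E'
from h import *
t=lambda p:np.array([205+p[0]/4.8,135+p[1]/4.8]);s=lambda p:np.array([235+(p[0]-432)/4.8,160+p[1]/4.8])
P=np.array([hit("top",t(p),2,.07)[:2] for p in[(110,32),(357,62),(323,368),(68,348)]])
c=P.mean(0);fx=(P[0]+P[1]-P[2]-P[3])/2;fy=(P[0]+P[3]-P[1]-P[2])/2
print(c,np.linalg.norm(fx),np.linalg.norm(fy),np.degrees([np.arctan2(fx[1],fx[0]),np.arctan2(-fy[0],fy[1])]))
yaw=np.arctan2(fx[1],fx[0])*.5+.5*np.arctan2(-fy[0],fy[1])
Rz=Ro.from_euler('z',yaw).as_matrix()
for a,b in[((171,356),(632,86)),((158,440),(640,50))]:
    p,e=tri(ray("top",t(a)),ray("scene",s(b)));q=Rz.T@(p-[*c,0]);print(p,e,"tote",q*1e3,"ang",np.degrees(np.arctan2(q[2]-.052,.0615-q[1])))
# reach check
T=np.eye(4);T[:3,:3]=Rz;T[:3,3]=[*c,0]
for sgn in(1,-1):
  # grip grasp: tool y along tote x; tool z down
  Rt=np.c_[[0,sgn,0],[sgn,0,0],[0,0,-1]]
  piv=np.array([-.09,.07,0]);g=np.array([.085,0,.055+.054])
  for az in(135,110,160):
    for th in(0,20,36):
      d=np.array([np.cos(np.radians(az)),np.sin(np.radians(az)),0]);ax=np.cross([0,0,1],d)
      Q=Ro.from_rotvec(ax*np.radians(th)).as_matrix()
      p=T[:3,:3]@(piv+Q@(g-piv))+T[:3,3];q=arm.ik(p,Ro.from_matrix(Rz@Q@Rt).as_quat());print(sgn,az,th,p.round(3),None if q is None else np.round(q,2))
E
```

```text
[ 0.5770825 -0.0038717] 0.1770553558714015 0.13898880619430287 [-4.51245202 -3.60720439]
[0.48285692 0.01408354 0.11166403] 0.00234902151683536 tote [-95.2603316   11.23919648 111.66402719] ang 49.88931055409728
[0.43937534 0.01987424 0.1044984 ] 0.0008551491676008359 tote [-139.04277424   13.93694884  104.49839711] ang 47.823720064626926
1 135 0 [ 0.662 -0.01   0.109] [ 0.16  0.87 -0.32  1.55  0.35  0.78 -0.38]
1 135 20 [0.631 0.026 0.162] [-0.2   0.7   0.03  1.78  0.56  0.55 -0.72]
1 135 36 [0.598 0.064 0.19 ] [-0.63  0.69  0.43  1.93  0.8   0.43 -1.11]
1 110 0 [ 0.662 -0.01   0.109] [ 0.16  0.87 -0.32  1.55  0.35  0.78 -0.38]
1 110 20 [0.65  0.033 0.145] [-0.17  0.79 -0.06  1.63  0.57  0.79 -0.7 ]
1 110 36 [0.638 0.075 0.162] [-0.49  0.82  0.22  1.65  0.65  0.84 -0.89]
1 160 0 [ 0.662 -0.01   0.109] [ 0.16  0.87 -0.32  1.55  0.35  0.78 -0.38]
1 160 20 [0.617 0.01  0.167] [-0.15  0.65  0.05  1.89  0.46  0.33 -0.6 ]
1 160 36 [0.571 0.031 0.199] [ 0.46  0.85 -1.15  2.11  1.73  1.14 -1.75]
-1 135 0 [ 0.662 -0.01   0.109] [-0.29  0.9   0.5   1.57 -0.55  0.81 -2.78]
-1 135 20 [0.631 0.026 0.162] [-0.67  0.86  0.84  1.79 -0.64  0.55 -2.79]
-1 135 36 [0.598 0.064 0.19 ] [-1.    1.    1.19  1.94 -0.91  0.45 -2.66]
-1 110 0 [ 0.662 -0.01   0.109] [-0.29  0.9   0.5   1.57 -0.55  0.81 -2.78]
-1 110 20 [0.65  0.033 0.145] [ 0.36  1.08 -1.15  1.61  1.31  1.43  1.96]
-1 110 36 [0.638 0.075 0.162] [ 0.2   1.11 -1.15  1.62  1.44  1.7   1.8 ]
-1 160 0 [ 0.662 -0.01   0.109] [-0.29  0.9   0.5   1.57 -0.55  0.81 -2.78]
-1 160 20 [0.617 0.01  0.167] [-0.52  0.74  0.65  1.9  -0.75  0.38 -2.62]
-1 160 36 [0.571 0.031 0.199] [ 0.15  0.62 -0.58  2.12  1.7   0.7   1.29]
```

```bash
cat >> h.py <<'E'
C=np.array([.5765,-.0045,0]);YAW=np.radians(-4.0)
def W(p): return Ro.from_euler('z',YAW).apply(p)+C
QL=(Ro.from_euler('z',YAW)*Ro.from_matrix(np.diag([1.,-1,-1]))).as_quat()
QG=(Ro.from_euler('z',YAW)*Ro.from_matrix(np.c_[[0,1,0],[1,0,0],[0,0,-1]]))
def pin(a,up=0): return W([-.118,.0615-.08*np.cos(a),.052+.08*np.sin(a)+.054+up])
E
python3 - <<'E'
from h import *
print(arm.ik(pin(.86,.1),QL))
arm.movep(pin(.86,.1),QL);print(arm.read_time(),arm.read_tool_pos(),arm.ik(pin(.86),QL),arm.ik(pin(0),QL))
im=snapshot("wrist");cv2.imwrite("pics/w1.png",im)
E
```

```text
[ 0.02366599  0.37650886 -0.13512807  1.99797563  0.07110384  0.7714934
 -1.79372357]
2.4417 [0.45972806 0.01214023 0.26666328] [-1.10585730e-03  5.41229402e-01 -1.07305559e-01  2.10586152e+00
  1.15377449e-01  4.99846338e-01 -1.83514289e+00] [ 0.03570219  0.65762077 -0.0753595   2.15141007  0.13963635  0.33697669
 -1.79646907]
```

View pics/w1.png

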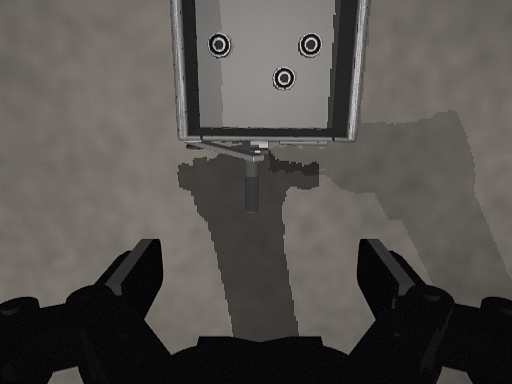

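The wrist view shows the pin from (257,158) to (252,211), and the near rim corners at (180,140) and (356,141). The tote is well aligned with the tool.

Run:
```python
from h import *
R=Ro.from_euler('z',-YAW)
for uv,z in[((180,140),.07),((356,141),.07),((172,0),.07),((369,0),.07),((257,162),.1126),((252,208),.1126)]:
    p=hit("wrist",uv,2,z);print(uv,p.round(4),(R.apply(p-C)*1e3).round(1))
```

```text
(180, 140) [0.4948 0.074  0.07  ] [-86.9  72.6  70. ]
(356, 141) [ 0.4839 -0.0683  0.07  ] [-87.9 -70.1  70. ]
(172, 0) [0.5961 0.0658 0.07  ] [14.7 71.5 70. ]
(369, 0) [ 0.586  -0.0767  0.07  ] [ 14.5 -71.4  70. ]
(257, 162) [0.4812 0.0121 0.1126] [-96.2   9.9 112.6]
(252, 208) [0.4477 0.0182 0.1126] [-130.    13.6  112.6]
```

Run:
```python
from h import *
arm.move_gripper(0.0,20)
up=.073-.054+.005
f0=arm.read_ft_force()
arm.line_to(pin(.86,up+.02)+[-.001,.002,0],.15)
for a in np.r_[np.linspace(.9,0,13),-.02,-.04,-.06,-.08]:
    arm.line_to(pin(a,up)+[-.001,.001,0],.06 if a>.05 else .02)
    f=arm.read_ft_force()-f0
    print(round(a,2),f.round(2),arm.read_tool_pos()[2].round(4))
    if f[2]>5 and a<.1:break
arm.line_to(pin(0,.10),.2)
print(arm.read_time());im=snapshot("wrist");cv2.imwrite("pics/w2.png",im)
```

```text
0.9 [ 0.81 -0.66 -1.22] 0.1926
0.82 [ 0.47  0.15 -0.82] 0.1886
0.75 [ 0.14  0.82 -0.42] 0.1843
0.68 [ 0.64 -0.33 -0.99] 0.1797
0.6 [ 1.03 -0.14 -0.25] 0.1748
0.52 [ 0.24  0.33 -0.36] 0.1698
0.45 [ 0.91 -0.87  0.36] 0.1644
0.38 [-0.89  0.2  -1.18] 0.1589
0.3 [ 0.91 -0.08 -0.33] 0.1533
0.23 [ 0.54  0.09 -0.97] 0.1475
0.15 [-0.16  0.17 -1.07] 0.1416
0.08 [ 0.4   0.4  -0.29] 0.1356
0.0 [ 0.57  0.38 -0.59] 0.1299
-0.02 [-1.01 -0.26  9.17] 0.1293
8.225
```

View pics/w2.png

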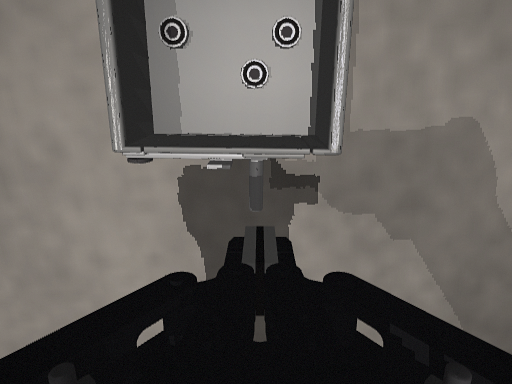

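The bar now lies level along the flap from (130,158) to (262,160), with the pin at (256,160–210). The 9 N contact is consistent with it resting in the catch. I'll check this numerically, re-measure the tote, then go above the grip.

Run:
```python
from h import *
R=Ro.from_euler('z',-YAW)
for uv,z in[((113,152),.07),((342,154),.07),((97,0),.07),((355,0),.07),((257,165),.057),((256,208),.057)]:
    p=hit("wrist",uv,2,z);print(uv,(R.apply(p-C)*1e3).round(1))
arm.line_to(arm.read_tool_pos()+[0,0,.06],.3)
arm.move_gripper(.55,60)
arm.movep(W([.085,0,.055+.054+.08]),QG.as_quat())
print(arm.read_time(),arm.read_joint_positions())
im=snapshot("wrist");cv2.imwrite("pics/w3.png",im)
```

```text
(113, 152) [-87.3  73.3  70. ]
(342, 154) [-88.5 -70.8  70. ]
(97, 0) [-1.7 71.7 70. ]
(355, 0) [ -1.7 -71.9  70. ]
(257, 165) [-98.5 -17.1  57. ]
(256, 208) [-129.4  -16.4   57. ]
10.3083 [ 0.26544716  0.79871012 -0.51867439  1.50367271  0.44847237  0.95978117
 -0.45331972]
```

View pics/w3.png

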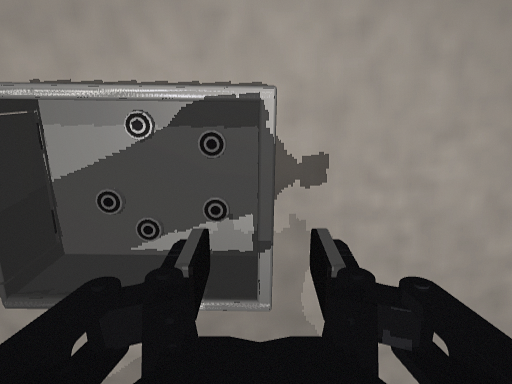

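The grip's top edge spans columns of about 259 to 272 beside the fingers at row 250. The bearings are clear of the inner finger.

Run:
```python
from h import *
R=Ro.from_euler('z',-YAW)
for uv in[(259,150),(274,150),(259,250),(271.5,250),(276,88),(270,308)]:
    p=hit("wrist",uv,2,.07);print(uv,(R.apply(p-C)*1e3).round(1))
print(arm.read_tool_pos(),W([.085,0,.055+.054+.08]))
```

```text
(259, 150) [83.3 37.  70. ]
(274, 150) [92. 37. 70.]
(259, 250) [ 83.3 -27.   70. ]
(271.5, 250) [ 91.2 -27.   70. ]
(276, 88) [92.6 71.5 70. ]
(270, 308) [ 90.6 -69.8  70. ]
[ 0.66087257 -0.01008085  0.18945133] [ 0.66129294 -0.0104293   0.189     ]
```

```bash
cat >> h.py <<'E'
YAW=np.radians(-4.5);C=C+[.0017,.0006,0]
QG=Ro.from_euler('z',YAW)*Ro.from_matrix(np.c_[[0,1,0],[1,0,0],[0,0,-1]])
PIV=np.array([-.09,.07,0]);G=np.array([.085,0,.055+.054])
def tilt(az,th,lift=0):
    a=np.radians(az);Q=Ro.from_rotvec(np.radians(th)*np.array([-np.sin(a),np.cos(a),0]))
    return W(PIV+Q.apply(G-PIV))+[0,0,lift],(Ro.from_euler('z',YAW)*Q*Ro.from_euler('z',-YAW)*QG).as_quat()
E
sed -i 's/return W(PIV+Q.apply(G-PIV))+\[0,0,lift\],.*/return W(PIV+Q.apply(G-PIV))+[0,0,lift],(Ro.from_euler("z",YAW)*Q*Ro.from_matrix(np.c_[[0,1,0],[1,0,0],[0,0,-1]])).as_quat()/' h.py
python3 - <<'E'
from h import *
p,q=tilt(135,0)
arm.line_to(p+[0,0,.03],.15,ori=q);arm.line_to(p,.08)
f0=arm.read_ft_force();print(f0)
arm.move_gripper(0.0,80);print(arm.read_opening(),arm.read_finger_force(),arm.read_ft_force()-f0)
for th in range(4,25,4):
    p,q=tilt(135,th,.0015*min(1,th/8));arm.line_to(p,.06,ori=q)
    print(th,(arm.read_ft_force()-f0).round(1),arm.read_opening())
print(arm.read_time(),arm.read_joint_positions().round(2));np.save("f0.npy",f0)
im=snapshot("top");cv2.imwrite("pics/t2.png",im);cv2.imwrite("pics/s2.png",snapshot("scene"))
a=cv2.resize(im[110:270,170:330],(400,400),interpolation=2);b=cv2.resize(cv2.imread("pics/s2.png")[110:270,190:350],(400,400),interpolation=2)
cv2.imwrite("pics/b2.png",np.hstack([a,b]))
E
```

```text
[-0.15006948 -0.54058273 -0.18705278]
0.09919644380332655 78.48708987236023 [1.248652   0.35061054 2.03167225]
4 [ 0.4  0.8 -3.9] 0.10299221600509813
8 [ 0.2  1.8 -4.5] 0.10532677405020877
12 [ 0.2 -0.  -5.4] 0.10618780401449535
16 [ 0.2  0.6 -6.4] 0.10498305264944333
20 [-0.5  0.1 -6.4] 0.1048153982016472
24 [-0.4  0.4 -6.4] 0.10453437614441215
14.1583 [-0.15  0.69 -0.12  1.81  0.84  0.62 -1.  ]
```

View pics/b2.png

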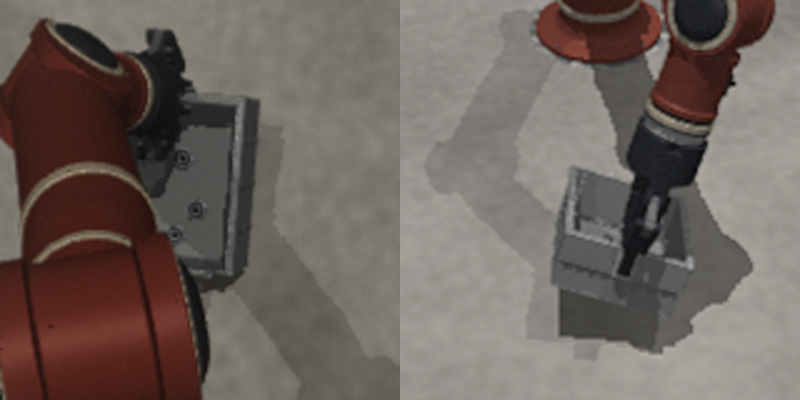

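The tote is held by the arm alone (6.4 N, about its weight) and tipped 24°. Three bearings are still visible around (180,160), (195,210) and (175,235) in the left picture. I'll tip it further and rock it.

Run:
```python
from h import *
f0=np.load("f0.npy")
def go(az,th,v=.07):
    p,q=tilt(az,th,.006)
    try: arm.line_to(p,v,ori=q)
    except arm.MotionError as e: print(az,th,"ERR",e)
for s in[(135,28),(135,34),(120,34),(108,33),(120,34),(135,34),(148,34),(155,33),(145,34),(135,34),(115,34),(135,35)]:
    go(*s)
arm.pause(.3)
print(arm.read_time(),(arm.read_ft_force()-f0).round(1),arm.read_opening(),arm.read_joint_positions().round(2),arm.read_tool_pos())
cv2.imwrite("pics/t3.png",snapshot("top"));cv2.imwrite("pics/w3b.png",snapshot("wrist"));
a=cv2.resize(cv2.imread("pics/t3.png")[110:270,170:330],(400,400),interpolation=2);b=cv2.resize(cv2.imread("pics/w3b.png"),(400,300))
cv2.imwrite("pics/b3.png",np.hstack([a,np.vstack([b,b[:100]*0])]))
# joint config reachable after yawing the held tote about vertical
p,q=tilt(135,35,.006)
for dy in(-150,-120,-90,-60,-30,30,60,90):
    Z=Ro.from_euler('z',dy,degrees=True)
    for xy in((.55,0),(.55,-.15),(.55,.15)):
        r=arm.ik([*xy,p[2]+.05],(Z*Ro.from_quat(q)).as_quat());print(dy,xy,None if r is None else r.round(2))
```

```text
20.425 [-0.1  0.3 -6. ] 0.10419605907336578 [-0.39  0.65  0.06  1.9   1.04  0.62 -1.3 ] [0.60224691 0.06088374 0.19433471]
-150 (0.55, 0) [-0.2   0.79  0.45  1.46 -0.38  1.59 -2.36]
-150 (0.55, -0.15) [ 0.01  0.84  0.47  1.37 -0.28  1.63 -2.17]
-150 (0.55, 0.15) [-0.4   0.8   0.41  1.43 -0.49  1.58 -2.56]
-120 (0.55, 0) [-0.25  0.78  0.34  1.44 -0.09  1.55 -2.07]
-120 (0.55, -0.15) [-0.04  0.8   0.37  1.4   0.01  1.52 -1.88]
-120 (0.55, 0.15) [-0.44  0.81  0.31  1.37 -0.21  1.61 -2.26]
-90 (0.55, 0) [-0.3   0.74  0.25  1.52  0.18  1.41 -1.8 ]
-90 (0.55, -0.15) [-0.1   0.74  0.29  1.53  0.27  1.32 -1.62]
-90 (0.55, 0.15) [-0.49  0.79  0.21  1.4   0.08  1.53 -1.97]
-60 (0.55, 0) [-0.35  0.66  0.17  1.67  0.45  1.19 -1.57]
-60 (0.55, -0.15) [-0.12  0.65  0.2   1.71  0.54  1.05 -1.41]
-60 (0.55, 0.15) [-0.54  0.73  0.13  1.52  0.35  1.35 -1.71]
-30 (0.55, 0) [-0.35  0.57  0.09  1.86  0.73  0.91 -1.39]
-30 (0.55, -0.15) [-0.1   0.56  0.15  1.9   0.83  0.74 -1.23]
-30 (0.55, 0.15) [-0.56  0.64  0.04  1.7   0.62  1.11 -1.49]
30 (0.55, 0) [-0.26  0.44  0.15  2.16  1.61  0.21 -1.26]
30 (0.55, -0.15) [ 0.29  0.45 -0.14  2.13  1.87  0.15 -1.2 ]
30 (0.55, 0.15) [-0.48  0.48  0.    2.06  1.25  0.45 -1.15]
60 (0.55, 0) [ 0.52  0.52 -0.73  2.16  1.79  0.26 -0.78]
60 (0.55, -0.15) [ 0.99  0.65 -0.97  2.07  1.34  0.27 -0.01]
60 (0.55, 0.15) [-0.29  0.45 -0.07  2.13  1.92  0.13 -1.26]
90 (0.55, 0) [ 0.86  0.75 -1.16  2.06  1.01  0.34  0.6 ]
90 (0.55, -0.15) [ 1.12  0.81 -1.15  1.93  0.53  0.46  1.33]
90 (0.55, 0.15) [ 0.53  0.74 -1.15  2.07  1.45  0.42 -0.09]
```

View pics/b3.png

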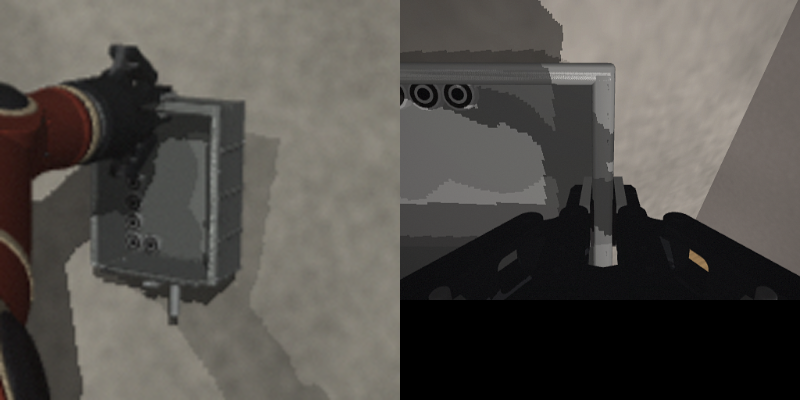

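The left view shows bearings at (133,185), (133,203), (133,222) and (133,243) along the +y wall, with a fifth at (150,243). They are strung out, so I need to rock the slope toward −x/−y and back. First I'll check reach with the tote moved outward and a bit higher.

```bash
cat >> h.py <<'E'
def hold(az,th,tcp,dyaw=0):
    a=np.radians(az);Q=Ro.from_rotvec(np.radians(th)*np.array([-np.sin(a),np.cos(a),0]))
    return tcp,(Ro.from_euler("z",YAW+np.radians(dyaw))*Q*Ro.from_matrix(np.c_[[0,1,0],[1,0,0],[0,0,-1]])).as_quat()
E
python3 - <<'E'
from h import *
for dy in(0,-15,-30):
  for x,y in((.62,.06),(.66,.06),(.7,.06),(.66,0)):
    r=[(az,arm.ik(*hold(az,34,[x,y,.25],dy))) for az in(110,135,160,180,200)]
    print(dy,x,y,[(az,None if q is None else (round(q[5],2),round(np.abs(q-arm.read_joint_positions()).max(),1))) for az,q in r])
E
```

```text
0 0.62 0.06 [(110, (np.float64(1.04), np.float64(0.4))), (135, (np.float64(0.73), np.float64(0.2))), (160, (np.float64(0.41), np.float64(0.2))), (180, (np.float64(0.18), np.float64(0.4))), (200, (np.float64(0.14), np.float64(0.6)))]
0 0.66 0.06 [(110, (np.float64(1.07), np.float64(0.5))), (135, (np.float64(0.77), np.float64(0.3))), (160, (np.float64(0.45), np.float64(0.2))), (180, (np.float64(0.24), np.float64(0.4))), (200, (np.float64(0.21), np.float64(0.6)))]
0 0.7 0.06 [(110, (np.float64(1.12), np.float64(0.6))), (135, (np.float64(0.81), np.float64(0.4))), (160, (np.float64(0.49), np.float64(0.2))), (180, (np.float64(0.31), np.float64(0.3))), (200, (np.float64(0.28), np.float64(0.6)))]
0 0.66 0 [(110, (np.float64(1.01), np.float64(0.5))), (135, (np.float64(0.7), np.float64(0.3))), (160, (np.float64(0.38), np.float64(0.3))), (180, (np.float64(0.22), np.float64(0.5))), (200, (np.float64(0.33), np.float64(0.9)))]
-15 0.62 0.06 [(110, (np.float64(1.18), np.float64(0.6))), (135, (np.float64(0.9), np.float64(0.3))), (160, (np.float64(0.58), np.float64(0.1))), (180, (np.float64(0.32), np
[... 997 characters left out ...]
-30 0.66 0.06 [(110, (np.float64(1.38), np.float64(0.8))), (135, (np.float64(1.09), np.float64(0.5))), (160, (np.float64(0.79), np.float64(0.3))), (180, (np.float64(0.53), np.float64(0.3))), (200, (np.float64(0.28), np.float64(0.3)))]
-30 0.7 0.06 [(110, (np.float64(1.44), np.float64(0.8))), (135, (np.float64(1.14), np.float64(0.5))), (160, (np.float64(0.83), np.float64(0.4))), (180, (np.float64(0.57), np.float64(0.2))), (200, (np.float64(0.34), np.float64(0.3)))]
-30 0.66 0 [(110, (np.float64(1.31), np.float64(0.7))), (135, (np.float64(1.03), np.float64(0.4))), (160, (np.float64(0.72), np.float64(0.2))), (180, (np.float64(0.46), np.float64(0.2))), (200, (np.float64(0.24), np.float64(0.4)))]
```

```bash
cat >> h.py <<'E'
def rect(im,p,q):
    """top view of the bearing layer of the held tote (4 px/mm/2), tote x -90..30 down->up, y 70..-70 left->right"""
    Rt=Ro.from_quat(q)*Ro.from_matrix(np.c_[[0,1,0],[1,0,0],[0,0,-1]]).inv();o=np.array(p)-Rt.apply(G)
    c=camera_info("top");t=np.array([[-.086,.066],[-.086,-.066],[.034,-.066],[.034,.066]])
    X=Rt.apply(np.c_[t,np.full(4,.011)])+o;x=X@c["R"].T+c["t"]
    uv=np.c_[c["fx"]*x[:,0]/x[:,2]+c["cx"],c["fy"]*x[:,1]/x[:,2]+c["cy"]]
    dst=np.c_[(.066-t[:,1]),(.034-t[:,0])]*3000
    return cv2.warpPerspective(im,cv2.getPerspectiveTransform(uv.astype(np.float32),dst.astype(np.float32)),(396,360),flags=cv2.INTER_CUBIC)
def circles(r):
    g=cv2.cvtColor(r,cv2.COLOR_BGR2GRAY)
    k=cv2.HoughCircles(cv2.GaussianBlur(g,(5,5),0),cv2.HOUGH_GRADIENT,1,48,param1=100,param2=14,minRadius=26,maxRadius=38)
    return [] if k is None else [(round(x/3,0),round(120-y/3,0),round(rr/3)) for x,y,rr in k[0][:9]]  # mm from +y wall, mm from flap wall
def go(az,th,v=.08,dx=.06,lift=.06):
    p,q=tilt(az,th,lift);p=p+[dx,0,0]
    try: arm.line_to(p,v,ori=q)
    except arm.MotionError as e: print(az,th,"ERR",e)
def look(n):
    arm.pause(.2);p,q=arm.read_tool_pos(),arm.read_eef_rot();im=snapshot("top");cv2.imwrite(f"pics/{n}.png",im);r=rect(im,p,q);cv2.imwrite(f"pics/{n}r.png",r);print(n,arm.read_time(),circles(r))
E
python3 - <<'E'
from h import *
r=rect(cv2.imread("pics/t3.png"),arm.read_tool_pos(),arm.read_eef_rot());cv2.imwrite("pics/t3r.png",r);print(circles(r))
go(135,34);look("t4")
for s in[(150,34),(165,34),(180,33),(192,32)]:go(*s)
look("t5")
for s in[(180,33),(165,34),(150,34),(135,34)]:go(*s)
look("t6")
print(arm.read_opening(),arm.read_ft_force())
cv2.imwrite("pics/c6.png",np.hstack([cv2.resize(cv2.imread(f"pics/{n}r.png"),(264,240)) for n in("t4","t5","t6")]))
E
```

```text
[]
t4 21.9417 []
t5 24.0 []
t6 26.0583 []
0.10524997834533831 [-0.17964823 -0.39752479 -6.33804721]
```

View pics/c6.png

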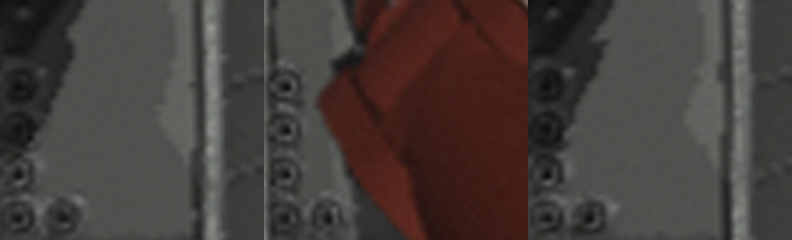

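In all three views four bearings stand along the +y wall (column at about 11, 33, 55 and 77 mm from the flap) with one beside the corner. The column is stable up to azimuth 192°, so it needs a stronger swing to −y. First I'll tune the numeric detector on the saved pictures.

Run:
```python
import cv2,numpy as np
for n in("t4","t5","t6"):
  r=cv2.imread(f"pics/{n}r.png");g=cv2.cvtColor(r,cv2.COLOR_BGR2GRAY)
  g=cv2.copyMakeBorder(g,30,30,30,30,cv2.BORDER_REPLICATE)
  g=cv2.createCLAHE(4,(6,6)).apply(g)
  for p1,p2 in((60,14),(40,14),(40,10)):
    k=cv2.HoughCircles(cv2.GaussianBlur(g,(7,7),0),cv2.HOUGH_GRADIENT,1,52,param1=p1,param2=p2,minRadius=16,maxRadius=36)
    print(n,p1,p2,[] if k is None else [tuple(int(v) for v in((x-30)/3,120-(y-30)/3,rr/3)) for x,y,rr in k[0][:10]])
from h import *
for az in(205,215,225,240):
    p,q=tilt(az,30,.06);r=arm.ik(p+[.06,0,0],q);print(az,None if r is None else r.round(2))
```

```text
t4 60 14 [(8, 11, 8), (5, 33, 11), (9, 55, 9), (31, 11, 8), (9, 76, 9), (101, 105, 8), (104, 68, 6), (117, 81, 6)]
t4 40 14 [(5, 33, 11), (9, 56, 8), (30, 11, 9), (8, 8, 10), (10, 74, 11), (92, 73, 10), (101, 41, 11), (102, 105, 7), (117, 81, 6)]
t4 40 10 [(5, 33, 11), (9, 56, 8), (30, 11, 9), (8, 8, 10), (10, 74, 11), (92, 73, 10), (103, 41, 8), (102, 105, 7), (118, 86, 8), (123, 23, 10)]
t5 60 14 [(9, 32, 9), (34, 10, 11), (9, 59, 9), (9, 9, 9), (9, 77, 9), (42, 87, 7), (52, 109, 9)]
t5 40 14 [(9, 32, 9), (34, 10, 11), (9, 55, 8), (12, 76, 11), (9, 9, 9), (42, 87, 7), (52, 109, 9), (27, 43, 9)]
t5 40 10 [(33, 11, 10), (9, 32, 9), (9, 55, 8), (12, 76, 11), (10, 12, 10), (33, 99, 9), (26, 44, 9), (52, 109, 9), (34, 71, 7), (26, 27, 9)]
t6 60 14 [(9, 55, 8), (7, 12, 7), (9, 32, 9), (28, 13, 5), (14, 76, 11), (118, 25, 9), (101, 47, 6)]
t6 40 14 [(9, 55, 8), (7, 12, 7), (9, 32, 9), (2, 82, 11), (30, 12, 10), (86, 57, 10), (118, 25, 10), (101, 82, 8), (10, 117, 7), (101, 47, 6)]
t6 40 10 [(9, 55, 8), (9, 77, 9), (7, 12, 7), (7, 32, 10), (31, 11, 9), (102, 81, 9), (12, -5, 8), (25, 89, 11), (103, -1, 10), (95, 47, 7)]
205 [ 0.53  0.7  -0.69  1.83  0.76  0.31 -0.69]
215 [ 0.65  0.8  -0.86  1.78  0.77  0.4  -0.63]
225 [ 0.7   0.89 -0.94  1.71  0.69  0.49 -0.52]
240 [ 0.71  0.99 -0.97  1.59  0.53  0.62 -0.34]
```

```bash
cat >> h.py <<'E'
def circles(r):
    g=cv2.copyMakeBorder(cv2.cvtColor(r,cv2.COLOR_BGR2GRAY),30,30,30,30,cv2.BORDER_REPLICATE)
    k=cv2.HoughCircles(cv2.GaussianBlur(cv2.createCLAHE(4,(6,6)).apply(g),(7,7),0),cv2.HOUGH_GRADIENT,1,52,param1=60,param2=14,minRadius=16,maxRadius=36)
    return [] if k is None else [tuple(int(v) for v in((x-30)/3,120-(y-30)/3)) for x,y,_ in k[0][:10] if x<310]
E
python3 - <<'E'
from h import *
for s in[(165,34),(195,33)]:go(*s,.12)
go(215,32,.12);look("u0")
go(180,34,.12);look("u1")
for s in[(155,34),(135,34)]:go(*s,.12)
look("u2")
E
```

```text
u0 28.1 [(31, 9), (23, 30), (61, 16), (60, 36)]
u1 29.3 []
u2 30.4667 [(19, 27), (74, 11), (56, 11), (9, 13), (30, 13), (90, 20)]
```

Run:
```python
from h import *
for s in[(110,34),(85,33),(65,32)]:go(*s,.12)
look("v0")
for s in[(90,34),(115,34),(135,34)]:go(*s,.12)
look("v1")
```

```text
v0 32.35 [(20, 111), (54, 57), (64, 20), (41, 45), (29, 86), (23, 65)]
v1 34.2417 [(30, 13), (56, 12), (10, 11), (7, 32), (74, 11)]
```

Run:
```python
from h import *
for s in[(105,34),(75,33),(54,33)]:go(*s,.14)
p,q=tilt(54,33,.06);print(arm.read_tool_pos()-p)
go(80,34,.14);go(110,34,.14);go(135,34,.14)
look("x1")
```

```text
[0.05991009 0.00064895 0.00104434]
x1 37.75 [(52, 10), (75, 11), (31, 14), (8, 33), (5, 10)]
```

Run:
```python
from h import *
arm_pause=arm.pause
for az in(35,45):
    p,q=tilt(az,30,.06);r=arm.ik(p+[.06,0,0],q);print(az,None if r is None else r.round(2))
go(90,28,.2);go(42,30,.15);look("y0")
go(175,15,.3);go(160,33,.2);look("y1")
go(135,34,.2);look("y2")
```

```text
35 [-0.06  1.22 -0.17  0.74  0.35  1.69 -0.28]
45 [-0.09  1.18 -0.14  0.79  0.39  1.64 -0.32]
y0 39.3333 []
y1 41.3333 [(5, 107), (29, 19), (5, 30), (38, 82), (64, 99)]
y2 42.025 [(6, 10), (5, 52), (7, 78), (26, 11), (5, 32)]
```

Run:
```python
from h import *
for s in[(165,34),(195,33)]:go(*s,.15)
go(215,32,.12);look("z0")
go(105,12,.35);go(110,33,.2);look("z1")
go(135,34,.2);look("z2");print(arm.read_opening())
```

```text
z0 44.0583 [(33, 26), (48, 10), (92, 12), (17, 10)]
z1 45.6583 [(69, 10), (92, 12), (8, 103)]
z2 46.3083 [(27, 18), (44, 12), (69, 12), (5, 10), (92, 15)]
0.1060516853902765
```

Run:
```python
from h import *
go(90,31,.25);go(47,32,.2)
go(95,32,.3);go(135,34,.25);look("a1")
```

```text
a1 48.9167 [(17, 80), (1, 12), (3, 65)]
```

Run:
```python
from h import *
print(arm.read_joint_positions().round(2),arm.read_opening(),arm.read_ft_force())
for n in("y2","z2","a1"):
  g=cv2.cvtColor(cv2.imread(f"pics/{n}r.png"),cv2.COLOR_BGR2GRAY)
  m=cv2.resize(g[150:,:300],(50,30),interpolation=cv2.INTER_AREA)   # 2mm x 2.33mm cells
  lo,hi=np.percentile(m,[2,98])
  print(n)
  for row in m: print(''.join("@#*+=-:. "[int(np.clip((v-lo)/(hi-lo)*8.99,0,8))] for v in row))
```

```text
[-0.14  0.66 -0.26  1.68  1.01  0.87 -1.11] 0.10941153286398618 [-0.55058629 -0.47955308 -5.82289387]
y2
##@@@#######*-:::::::::::::::::::::::::::.        
+*##***####*=:::::::::::::::::::::::::::.         
+*#@#***###+-::::::::::::::::::::::::::.         .
#@@@@@#**##*-::::::::::::::::::::::::::          -
@@@@@@@#**#*-::::::::::::::::::::::::::         .-
@@@@@@@#***=:::::::::::::::::::::::::::.         -
@@@@@#@@#*=-::::::::::::::::::::::::::::.        -
@@@@@@@#*+-:::::::::::::::::::::::::::::.        -
@@@@@@@#*=-::::::::::::::::::::::::::::::.       -
@@@@@@@#+-:::::::::::::::::::::::::::::::.       -
@@@#@@#*=:::::::::::::::::::::::::::::::::.      -
##**+=-::::::::::::::::::::::::::::::::::::.     -
+***+-...::::::::::::::::::::::::::::::::::.     :
++++**=:.:::::::::::::::::::::::::::::::::::.    :
=+*#***- .:::::::::::::::::::::::::::::::::::    :
=+@@*=*- .:::::::::::::::::::::::::::::::::::.   :
=+@@#+#=..::::::::::::::::::::::::::::::::::::.  :
==+++*#+:::::::::::::::::::::::::::::::::::::::. :
+===++=---:::::::::::::::::::::::::::::::::::::. :
+++++===-:::::..::::::::::
[... 2900 characters left out ...]
:::::::::::::::::::::::::::::::::::::
-=++=-::::::::::::::::::::::::::::::::::::::::::::
:--:::::::::::::::::::::::::::::::::::::::::::::::
::::::::::::::::::::::::::::::::::::::::::::::::::
..:::.::::::::::::::::::::::::::::::::::::::::::::
:--.   .::::::::::::::::::::::::::::::::::::::::::
=**+-   .:::::::::::::::::::::::::::::::::::::::::
+*+=+.  .:::::::::::::::::::::::::::::::::::::::::
*#=-+-::::::::::::::::::::::::::::::::::::::::::::
@@#+++==-:::::::::::::::::::::::::::::::::::::::::
#@**#*=--:::::::::::::::::::::::::::::::::::::::::
--=*#+--::::::::::::::::::::::::::::::::::::::::::
+*##*+=-::::::::::-::::-:::::::::::::--::::::--:::
**+++*+=-----=--=++-------------------------====--
```

```bash
cat >> h.py <<'E'
def asc(n):
    g=cv2.cvtColor(cv2.imread(f"pics/{n}r.png"),cv2.COLOR_BGR2GRAY)[120:,:300];m=cv2.resize(g,(50,32),interpolation=cv2.INTER_AREA)
    lo,hi=np.percentile(m,[2,98])
    for row in m: print(''.join("@#*+=-:. "[int(np.clip((v-lo)/(hi-lo)*8.99,0,8))] for v in row))
E
python3 - <<'E'
from h import *
go(180,34,.25);look("b0");go(208,33,.2);go(172,33,.35);go(135,34,.2);look("b1");asc("b0");print();asc("b1")
E
```

```text
b0 49.9083 [(27, 112), (23, 89)]
b1 52.1083 [(29, 12), (15, 24), (59, 13), (3, 11)]
 .+*#@****++=--.:=+=++**+++*++****=:              
 =+-+@#***+====::.:-=+++=+**++++****++++=-:...    
+*+=+##***+=-==-:...:-+*++*+++***+******++**##*+++
#*++=+*#*++====-:::.  :-++**++*++****+++*++++****+
*+=====++++++=-:::::.   .:-***+***+****+**++****+*
**===--+#*+==--:.:::.::.    :+*+**+*+**+*+***++++*
*++====++**+--::::.......       -++****++**+++***+
+++===++-*#*=-::-:.....:.  -.     .--=+**++***++**
++===++=--+#*=:::::.. .....:..:       -===+*#*+***
+==-+++====*##=:::::----==----==--:::--:-=++=-==+*
+===++++===++++=----=========+===+++++++++++==+=-:
==+++++===++====++==+======-=====++==+++*++***+**+
=-=**++==++=====++==+==========+=====++++++*****##
=-*#*++++++===+==============++==++++=+++**+***###
==*#*++*++++++===--==-============+++==+++*****##@
=+##**+++=++++====-==========--====++==++++*****##
=*@#**++==*+=======++====+===-==+===+==++++******#
+#@#****+++++=====++++=-=++==+===+++++++++++*****#
*####***++++==++++==----=++=++===+++**++++*==*#*##
#@@#*#*++*+===+==+========++======++++++=++++++
[... 1548 characters left out ...]
 :--:::::::::::::::::::::::::::::::::
:::=##*@@#**+-:--:::::-:::::::::::::::::::::::::::
::-=+#@@@@*##=---:::::::::::::::::::::::::::::::::
::-=++#@@#**+---:::::::::::::::::::::::::::::::::-
---=+**++*#*==-----::::::::-:::::::::::::::::::::.
--..-+*#@@#+-===:...::::::.:---.  .::::::::::..::.
+==-:-++***=:=**+=-:::::::.-+**+=. .:::::::..-++**
#*+*+-:=**++***+*#*: .::::=*#*++#*=-::::::::=+-:-=
*++*#+:--=+****++##=::::-+**##*+**=:.:::::.=*==*@#
#@@*#*--::**=*@@***=---:=*=+@@@@+++::::::::+#=+@@@
#@@+#+::::**=*@@+*#+==-=+*+*@@#===-:::::::-**=+#@+
=+**@*--::=**++**##+=-:-=+#@##*=+=::::::::-=+*##**
**##*+=-::-=**####*++=-:-+**###*++=--:::----++==+*
*+==========***+=+++===-====++++=++===-====++===**
```

Run:
```python
from h import *
for az,th,dx,l in((10,22,0,.11),(10,22,.04,.11),(20,22,.02,.11),(5,20,.02,.1)):
    p,q=tilt(az,th,l);p=p+[dx,0,0];r=arm.ik(p,q);print(az,th,dx,p.round(3),None if r is None else r.round(2))
    for y in(-.07,.07):
        c=Ro.from_quat(q)*Ro.from_matrix(np.c_[[0,1,0],[1,0,0],[0,0,-1]]).inv();print((p+c.apply(np.array([.09,y,0])-G))[2].round(3),end=' ')
```

```text
10 22 0 [ 0.692 -0.008  0.151] [ 0.16  1.02 -0.45  1.11  0.36  1.47 -0.35]
0.053 0.044 10 22 0.04 [ 0.732 -0.008  0.151] [ 0.13  1.09 -0.45  0.93  0.37  1.57 -0.32]
0.053 0.044 20 22 0.02 [ 0.712 -0.002  0.158] [ 0.11  1.04 -0.42  1.03  0.39  1.53 -0.36]
0.065 0.047 5 20 0.02 [ 0.71  -0.01   0.145] [ 0.17  1.05 -0.47  1.07  0.36  1.46 -0.33]
0.043 0.039
```

Run:
```python
from h import *
go(10,22,.3,.03,.11);print(arm.read_time());arm.pause(.15)
go(154,33,.3);print(arm.read_time());go(140,34,.15);look("d1");asc("d1");print(arm.read_opening())
```

```text
53.175
54.8167
d1 55.375 [(26, 11), (75, 12), (47, 13), (2, 9), (13, 30), (-4, 29)]
#******#@@@@@@@@@+-::::::::::::::::::::::::::::.  
##*****#@@@@@@@@@=:::::::::::::::::::::::::::::.  
##******#@@@@@@@#=::::::::::::::::::::::::::::.   
#*******#@@@@@@#+-::::::::::::::::::::::::::::.   
#*******#@@@@@@*-:::::::::::::::::::::::::::::.   
#******##@@@@@@#-:::::::::::::::::::::::::::::.   
#*****##@@@@@@@#-:::::::::::::::::::::::::::::.   
#*****##@@@@@@#+-::::::::::::::::::::::::::::.    
#*******#@@@@#=-::::::::::::::::::::::::::::.     
#*******#@@@#=-:::::::::::::::::::::::::::::.     
********#@@@@=::::::::::::::::::::::::::::::.     
**##**##@@@@*=::::::::::::::::::::::::::::::.     
##*****#@@@#=-::::::::::::::::::::::::::::::::.   
#******#@@@*-::::::::::::::::::::::::::::::::::.  
#**#**#@@@*-:::::::::::::::::::::::::::::::::::.. 
##***#@###=:::::::::::::::::::::::::::::::::::::: 
*+=+#@@@*-:::::::::::::::::::::::::::::::::::::::.
*. =##+**+: .:::::::::::::::::::::::::::::::::::::
:.-=+*++#@=  .::::::::::::::::::::::::::::::::::::
:=+-+@@#*#=:::::::::::::::::::::::::::::::::::::::
:+*-+@@+=#=---::::::::::::::::::::::::::::::::::::
-=+==+*+*#+=-:::::::::::::::::::::::::::::::::::::
..-+**##*+===-:::::::::---..::-::::::::...::::::::
   :-=+*+=...:. ..:::.:-=:   ::::::--=-:. ..::::::
:-==..-++=:-=*+-  .:.:+#*+=.  .:::=*+***+:  .:::::
-:=*+:  -+**+++*=: .-==++=+=:  .:=**+==*@+ .::::::
:-=-==. -#@#+**+#=  =+-=**-=+. .-**-+***#*---:::::
*@@-=*-:=#@@@@@=#+ .=**@@@+*#:.:-#*=#@@+**---:::::
@@@-+#::+@##@@#=#+.:=+*#@@*##-:--*#++##+##--::::::
@@*+#*--+@*+@@##*=-=+#*++#@#+=--=++++*##@*+--:::::
@#*#*=---+*####*===+**#**##+===---=+**+++===------
#*++==--+*+-:===+==++=+++++=====-=====-=--===++==+
0.10671943573922038
```

Run:
```python
from h import *
go(10,22,.32,.03,.11);arm.pause(.1)
go(144,34,.32);print(arm.read_time());look("e1");asc("e1");print(arm.read_opening(),arm.read_ft_force())
```

```text
57.95
e1 58.2 [(74, 11), (49, 11), (12, 28), (30, 12), (6, 11)]
#**********#@@@@@@@#-:.....:......................
#**********#@@@@@@@+:.....:.....:.................
#**********#@@@@@@*-:.::............::............
@#*********#@@@@@@*:..............................
##**********#@@@@@+:..:....:.....:::..............
#************@@@@+:...::..........:.............:.
#************#@@@=:..........::...................
#************@@#=::::......:........:.............
#***********#@@#-:.::......:.................:....
@#*********#@@#=:..::...::::......:.............. 
@#**********#@*:..::....::.......:............... 
#********#**#@*:........:.....::................. 
#************@*::..:.....:.......::............:. 
#*************=::....:..::......::............:.. 
#************=::............:.......:...........  
#*++*#*+=++##=:...................................
#*+*@@@@*++*#=:..:::..::.............:............
#*#@@##@@#***=:..::.....::...:..::......:.........
##@@#*#*=*-.:::...................................
##@@@@@*:*-.:::.....:...........:.................
#@@*+#@=:*=.:::.......:...:.................:.....
###+-:-++=--::::...........::.....:...::..........
#*++==+*+=---::...:::::::....::...::::.  .:.......
     .:-++:        ..  ..    ..:.  .-:.  ......:..
  ..   =+-:-==-:    ..-=++=.   ...:+**++-. ..:....
-..--....-**+-=*+: .:=+++=+=.   :=+++==+#-  .:::..
-:-+**. .*#*++**@+  -*+*#*:-=  .-*+:+##*@+..::.:..
+@@+=*  .***@@@=#+  =**@@@-=*. :=#*=#@@+*+::::....
+@@::+. :+++@@@=*+.:=+**#@=+*-.-+@#++**+#*:::.....
-*+:=+:.-**+##*#*---+#*++*##++-:-***=+#@#+=-::....
*+-=*+--+#@##*++=-=+**##**#*++=-:-=**+=+++=-------
=---==--+##*++=-====--======+=----=++=--==--=+++++
0.10656201245325736 [-0.26671528 -0.26536604 -6.94900818]
```

Run:
```python
from h import *
go(10,22,.33,.03,.11);arm.pause(.05)
go(131,34,.33);print(arm.read_time());look("g1");asc("g1");print(arm.read_opening(),arm.read_ft_force())
```

```text
60.5667
g1 60.8167 [(48, 10), (25, 11), (73, 11), (7, 32), (4, 10), (14, 89)]
@@@@@@@@@@@@@*-:::::::::::::::::::::::.          .
@@@@@@@@@@@@@*-:::::::::::::::::::::::.          .
@@@@@@@@@@@@*=-::::::::::::::--:::::::.          .
@@@@@@@@@@@+=::::::::::::::::::::::::.           .
@@@@@@@@@@#=-:::::::::::::::::::::::.            .
@@@@@@@@@#+-::::::::::::::::::-:::::.            .
@@@@@@@@@+-::::::::::::::::::::::::::.           .
@@@@@@@@#=::::::::::::::::::::::::::::.          .
@@@@@@@#=-:::::::::-::::::::::::::::::::.        .
@@@@@@@*-:::::::::::-::::::::::::::::::::.       .
@@@@@@*--:::::::::::-::::::::::::::::::::.      .-
@@@@@@+-:::::::::-::::::::::::::::::::::::.     .=
@@@@@@+-::--:::::::::::::::::::::::::::::::.    .=
+*@@@+-::-::::::::::::::::::::::::::::::::::..  .=
:-+++-::::::::::::::::::::::::::::::::::::::::. .=
::.:==-....::::::::::::::::::::::::::::::::::::..=
::-=+***=: ..:::::::-::::::::::::::::::::::::::.:=
-=*+*#*+*-  .::::::::::::-::::::::::::::::::::::-+
=***@@#+*+-::-:::::::::-::::::::::::::::::::::::-+
=*+#@@@*#+-==-::::::::::::::::::::::::::::::::::-+
-+*#@#**@*-=---:::::::::::::::::::::::::::::::::-+
-+*##**@@*=--::::::::::::::::::::::::::::::::::::=
-==+*****+=-::::::::-::-----:::::--:::-::::::::. .
  .:::-==-.     .::::..--.  .::::..:==:  .::::::.:
++*+-:   .:-=++-. .:.:=**+=: .:::.:=*#*=. .::::::=
***##-   -=:-+#*=  .-++*+++=-:::-=++**=++-:::::::+
#@##*+-:+*=-+#=-+: .*#**#*=+*: :+**#@#=+++----:::+
@@@#*+==##+*@@=-*-:-*##@@@**#- :*#*@@@@#*+=--::::+
@@#+*=:-#@*@@@==#=:=*#+*@@*##=:=***#@#*#*==-:::::+
@#+*#-:=*##@@****=:-**++*#@#+=--=+*++**#*=-::::::=
*#*=--=-=*#@###*==--+##*+**+==---=+***++==-:::::-+
*#*+++=-+***###*====+**==++++==-=+**++======+===+*
0.10708642302865443 [ 0.29206873 -0.10883975 -6.09361477]
```

Run:
```python
from h import *
print(arm.read_time(),ticket.finish_job())
```

```text
the job is handed in; nothing more can be done
60.8167 None
```

I handed in at 60.8 s, but the bearings are probably not bunched tightly enough. The latch is down in its catch and the tote is held tipped at about 34° and steady. All five bearings are at the right corner, but four still lie in a row along the flap wall out to about 80 mm, with the fifth in a second row. Repeated rocking did not break up the row before time ran short.

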